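# Make up two spectrometer accessory kits

## Robot

A 6-joint arm with a two-finger parallel gripper is mounted at the origin on the work surface. World frame = base frame: x ahead of the robot, y to its left, z up, the work surface at z = 0. Lengths are in m, angles in degrees, forces in N, time in s.
With the tool pointing down it reaches from about 0.375 to 0.925 m from the base axis. Payload 5.7 kg.
Tool frame: the origin (TCP) lies at the very end of the fingers, on their centre line; the grasp point (between the pads) lies 19 mm behind it; z points along the fingers, y is the line along which they close (so a half turn about z gives the same grasp; the last joint's range is limited). The gripper opens to 85 mm and grips with 20 to 120 N. Pads are 22 mm wide; open, the fingers measure 114 mm over their backs; the gripper's body (76 mm by 85 mm) begins 54 mm behind the grasp point. The pads swing forward as they close: fully open they stand 13 mm farther back than shut.
Start: joints at [60.785, 20.558, 86.54, -0, 72.909, -6.595], TCP at [0.231, 0.554, 0.196] pointing down, gripper open.
Joint ranges: [-170.27, 170.27], [-57.76, 135], [12.27, 136.19], [-55.21, 235.2], [11.17, 155.16], [-170.74, 170.74]. Speed limits (degrees/s): [136.94, 136.94, 180, 180, 180, 180].

## Interface

Orientations are given as a 3x3 rotation matrix whose columns are the frame's x, y, z axes.
In Python, from rig import arm, optics gives the robot as it stands.
- The arm moves only by the shell command python3 -m crank 'ROWS' [FORCE]. ROWS is JSON, a list of rows, each a list of 7 numbers: the shift along the tool's x, y, z in cm, then the turn, a rotation vector about the tool's x, y, z in rad, then the closure, from 0 (fully open) to 1 (shut). A call has 1 to 8 rows; each row is the pose to reach, as a shift and turn from the pose commanded when the call began, along the tool's axes at that moment; what a row does not reach only later rows make up. A row lasts 1/12 s, in which the tool goes at most 41.7 mm and 7.16 degrees, less where a joint would pass 70% of its speed; a pose out of reach is approached as far as the arm can. A call with a gripper value outside its range is refused whole. The fingers move at their own pace and stop on an object; FORCE is the grip in N (left out, the last holds). Time passes only in rows, so rows that repeat a pose let the fingers close. It gives the time, the measured TCP pose, the force, the opening and the grip force at its end, in the units of the state.
- arm.sense(): the state, without advancing time (a new reading comes with each control period).
- optics.get_image(name): name is "side" or "top"; returns a dict with "pixels" (420x560x3 uint8, red, green, blue), "z_map" (420x560 float32, m along the optical axis (not along the pixel's ray), 0 where there is no reading), "mtx" (3x3 intrinsics, pixels), "k1" (the pictures are not rectified: a ray, as slopes to the right and down, at radius r is drawn at 1 + k1 r^2 times it, then the intrinsics apply), "xyz" and "rotation" of the camera in the world. Camera axes: x right, y down, z forward; pixel columns grow to the right and rows downward; lengths in m; the calibration is good to about 2 mm. A picture is of the moment at which its call begins.
- arm.sign_off(): hands the job in; it is judged then, once.
The state is a dict: "clock": time; "joints": joint angles; "qvel": joint speeds; "effort": joint torques, N m; "tool_pos": TCP position; "eef_rot": TCP orientation; "contact_force": force on the tool from outside, world axes, zero at the start; "wrist_torque": the same for the moment, N m; "finger_gap": finger opening in m; "gripper_force": force on a finger pad.
Only numpy, scipy, OpenCV 4.12 (cv2) and the standard library are available. Lean on these libraries where they do the work, as an engineer would, in place of code of your own. Each camera call takes 0.05 s, during which the arm holds its last target. There are 200 camera calls.

## Task

Make up two kits from the stock between the trays: the blue tray gets the aluminium liquid cell (rectangular pocket) and the amber vial (round pocket); the orange tray gets the steel pellet die (larger pocket) and the green-lidded jar (smaller pocket). Complete the blue kit before you move anything for the orange one, and leave each thing upright, flat on the floor of its pocket. Leave the red-capped vial, the duster can, the petri dish and the tweezers where they are.

Things in the scene. Friction and masses are not known exactly. Their poses are not given: they have to be found in the camera images.
- blue_tray: Blue plastic kit tray, 180 x 100 x 20 mm, fixed to the table. Origin: centre of its underside; x along its length, z up. Two pockets with black floors, 12 mm deep (floor 8 mm, top 20 mm above the underside), 1 mm chamfers: a rectangular one, 82 mm along x by 58 mm along y, centred at x = -40 mm, y = 0; and a round one, 50 mm in diameter, centred at x = +53 mm, y = 0.
- orange_tray: Orange plastic kit tray, 180 x 100 x 20 mm, fixed to the table. Origin: centre of its underside; x along its length, z up. Two pockets with black floors, 12 mm deep (floor 8 mm, top 20 mm above the underside), 1 mm chamfers: a larger round one, 76 mm in diameter, centred at x = -42 mm, y = 0; and a smaller round one, 54 mm in diameter, centred at x = +50 mm, y = 0.
- liquid_cell: Liquid cell: flat aluminium block 62 mm (x) x 38 mm (y) x 28 mm high with a black band round it, a small round window in the middle of its top and two brass ports (8 mm in diameter, 8 mm high, at x = +21 and -21 mm) standing on the top. Lies flat, any turn. Origin at the centre of its underside, z up. About 0.14 kg.
- amber_vial: Amber glass vial with a white cap, standing: body 28 mm in diameter up to 43 mm, then a shoulder narrowing to the cap, 23 mm in diameter from 48 to 60 mm height. Origin at the centre of its underside, z up. About 0.035 kg.
- pellet_die: Steel pellet die, standing: dark round foot 56 mm in diameter and 14 mm high, grey barrel 40 mm in diameter from 14 to 45 mm, dark plunger 18 mm in diameter up to 60 mm. Origin at the centre of its underside, z up. About 0.35 kg.
- salt_jar: Round white plastic jar with a green lid, standing, 45 mm high: jar 34 mm in diameter up to 31 mm, lid 35 mm in diameter above. Origin at the centre of its underside, z up. About 0.05 kg.
- red_cap_vial: Clear glass vial with a red cap, standing among the stock; same shape as the amber vial (28 mm in diameter, 60 mm high). Origin at the centre of its underside. To be left alone.
- duster_can: Duster can, standing beyond the stock, 52 mm in diameter, 150 mm high, dark with an orange label. Origin at the centre of its underside. To be left alone.
- petri_dish: Open glass petri dish, 90 mm in diameter, 16 mm high. Origin at the centre of its underside. To be left alone.
- tweezers: Pair of flat steel tweezers lying on the table, about 130 mm long and 5 mm thick. Origin under the middle, x along the length. To be left alone.
Not all that is in view belongs to the job. Leave any purple look-alike of the liquid_cell alone.

How it is judged:
By the outcome, as a careful person would: the job done as asked, in the order asked, and still so for the second after the job is handed in, with the robot touching nothing.
It also fails if it takes over 109 s, if anything falls off the work surface, if the arm or the gripper's body presses on something with over 40 N, if the wrist force passes 120 N, or if a joint passes its speed limit or range.

## Working session

There is one attempt and no reset: what is moved stays moved. The work goes in short steps, Python scripts to look and compute and a shell command to move; the robot and the scene stay as the last step left them, time stands still between calls to the robot, and variables do not carry over. Pictures are saved under pics/ and viewed, at most 14 in all, crops included, and the job is handed in when it is done.

```bash
mkdir -p pics; cat > h.py <<'E'
import numpy as np, cv2, pickle
from rig import arm, optics
def snap(name,tag):
    d=optics.get_image(name); pickle.dump(d,open(f'pics/{tag}.pkl','wb'))
    cv2.imwrite(f'pics/{tag}.png',cv2.resize(d['pixels'][:,:,::-1],(784,588),interpolation=cv2.INTER_CUBIC)); return d
def load(tag): return pickle.load(open(f'pics/{tag}.pkl','rb'))
def ray(d,u,v):
    K=np.array(d['mtx']); p=cv2.undistortPoints(np.array([[[u,v]]],float),K,np.array([d['k1'],0,0,0,0.]))[0,0]
    return np.array(d['rotation'])@np.array([p[0],p[1],1.])
def onz(d,u,v,z):
    r=ray(d,u,v); o=np.array(d['xyz']); return o+r*(z-o[2])/r[2]
def cloud(d):
    h,w=d['z_map'].shape; K=np.array(d['mtx']); v,u=np.mgrid[:h,:w]
    p=cv2.undistortPoints(np.stack([u,v],-1).reshape(-1,1,2).astype(float),K,np.array([d['k1'],0,0,0,0.])).reshape(-1,2)
    z=d['z_map'].reshape(-1,1); P=np.hstack([p*z,z])@np.array(d['rotation']).T+np.array(d['xyz'])
    return P.reshape(h,w,3)
E
python3 - <<'E'
from h import *
for n in('top','side'):
    d=snap(n,n+'0'); print(n,d['xyz'],np.round(d['rotation'],3).tolist(),d['k1'],np.array(d['mtx']).tolist())
s=arm.sense(); print(s['tool_pos'],np.round(s['eef_rot'],3).tolist(),s['finger_gap'],s['clock'])
E
```

```text
top [ 0.49379234 -0.00219029  1.06834742] [[0.017, -0.991, 0.132], [-1.0, -0.017, 0.002], [0.0, -0.132, -0.991]] 0.029188484887480517 [[465.4498525138112, 0.0, 274.81183119296776], [0.0, 465.4498525138112, 211.57192120119115], [0.0, 0.0, 1.0]]
side [0.50015274 0.47254421 0.57834039] [[-0.967, -0.185, 0.174], [-0.254, 0.711, -0.656], [-0.003, -0.678, -0.735]] 0.04088962663755577 [[400.29296163095455, 0.0, 281.25983156951867], [0.0, 400.29296163095455, 203.30916491106828], [0.0, 0.0, 1.0]]
[0.23047546 0.55323191 0.19572996] [[-0.923, 0.385, -0.001], [0.385, 0.923, -0.001], [0.0, -0.002, -1.0]] 0.08541967201693573 0.1
```

View pics/top0.png

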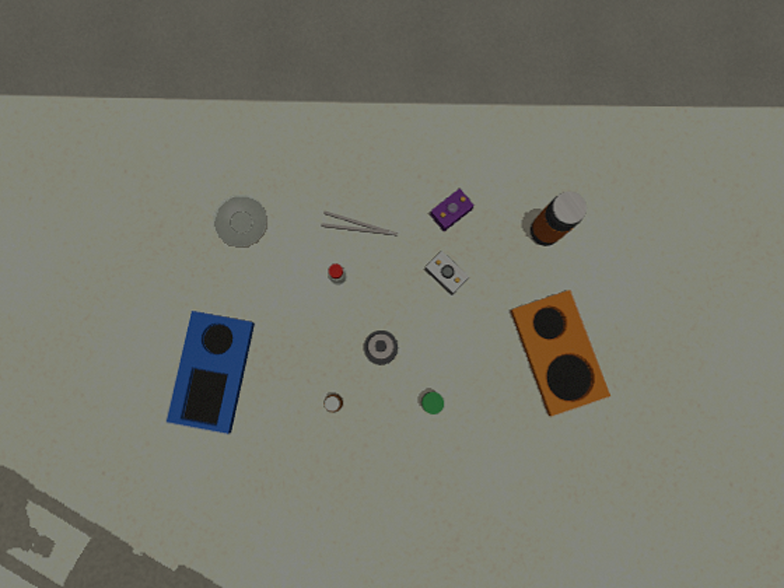

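View pics/side0.png

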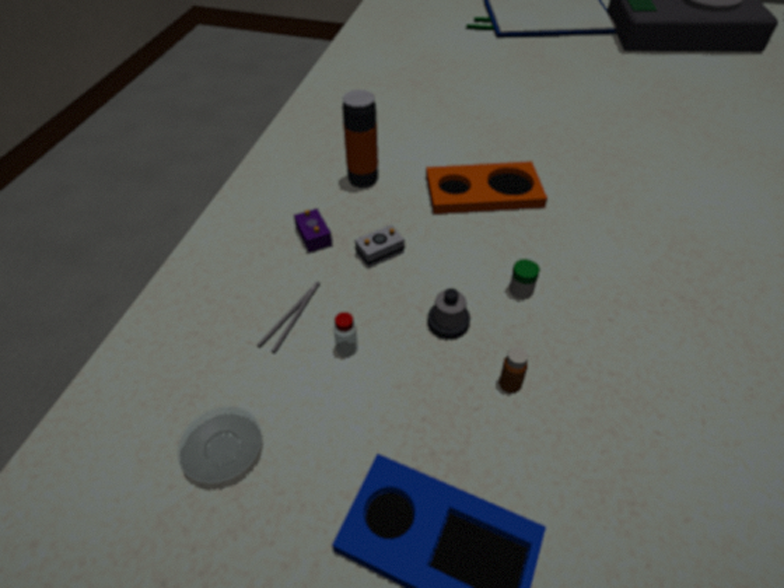

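```bash
python3 - <<'E'
from h import *
d=load('top0'); hsv=cv2.cvtColor(d['pixels'],cv2.COLOR_RGB2HSV); P=cloud(d)
def blobs(m,z,lab,amin=40):
    m=m.astype(np.uint8); n,L,S,C=cv2.connectedComponentsWithStats(m)
    for i in range(1,n):
        if S[i,4]<amin: continue
        ys,xs=np.where(L==i)
        W=np.array([onz(d,x,y,z)[:2] for x,y in zip(xs,ys)])
        r=cv2.minAreaRect((W*1000).astype(np.float32)); print(lab,'px',C[i].round(1),'area',S[i,4],'mean',W.mean(0).round(4),'rect',np.round(r[0],1),np.round(r[1],1),round(r[2],1),'zmed',np.round(np.median(P[ys,xs,2]),4), 'box',np.round(cv2.boxPoints(r)).astype(int).tolist())
H,S_,V=hsv[...,0].astype(int),hsv[...,1],hsv[...,2]
top=(P[...,2]>0.016)
blobs((H>105)&(H<125)&(S_>150)&(V>60),.02,'blue',500)
blobs((H>5)&(H<20)&(S_>150)&(V>90),.02,'orange',500)
blobs((H>45)&(H<85)&(S_>100)&(V>50),.045,'green')
blobs(((H<6)|(H>174))&(S_>150)&(V>70),.06,'red')
mx=d['pixels'].max(2); q=np.zeros_like(top); q[200:320,110:450]=1
blobs((mx<40)&q,.02,'dark')
c=d['pixels'][165:305,220:350,::-1]; cv2.imwrite('pics/c1.png',cv2.resize(c,None,fx=4.2,fy=4.2,interpolation=cv2.INTER_CUBIC))
E
```

```text
blue px [150.4 262.2] area 2274 mean [0.5154 0.2758] rect [508.6 277. ] [ 99.8 178. ] 80.5 zmed 0.0199 box [[413, 243], [588, 213], [605, 311], [429, 341]]
orange px [398.9 248.9] area 2222 mean [ 0.5547 -0.2797] rect [ 549.4 -282. ] [178.7  99.8] 19.7 zmed 0.0198 box [[448, -265], [482, -359], [650, -299], [617, -205]]
green px [308.8 287.5] area 185 mean [ 0.4658 -0.0767] rect [465.2 -76.6] [31.8 30.7] 45.4 zmed 0.0451 box [[443, -77], [465, -99], [487, -76], [465, -55]]
red px [239.4 193.1] area 74 mean [0.6681 0.0783] rect [668.4  78.1] [17.8 19.8] 1.0 zmed 0.0596 box [[659, 88], [660, 68], [677, 68], [677, 88]]
dark px [391.5 230.5] area 361 mean [ 0.5953 -0.2639] rect [ 595.4 -264. ] [47.1 45.5] 45.0 zmed 0.0086 box [[563, -265], [595, -297], [628, -263], [596, -231]]
dark px [155.5 241.8] area 325 mean [0.5608 0.2668] rect [560.3 266.9] [45.1 42.5] 2.8 zmed 0.0084 box [[537, 287], [539, 245], [584, 247], [582, 289]]
dark px [405.9 269.3] area 781 mean [ 0.5091 -0.2945] rect [ 508.8 -294.8] [66.6 69.1] 89.0 zmed 0.0085 box [[474, -327], [543, -329], [544, -262], [475, -261]]
dark px [146.4 282.9] area 841 mean [0.4692 0.2822] rect [469.2 282.1] [53.1 77.7] 81.5 zmed 0.0085 box [[427, 262], [504, 250], [512, 303], [435, 314]]
```

View pics/c1.png

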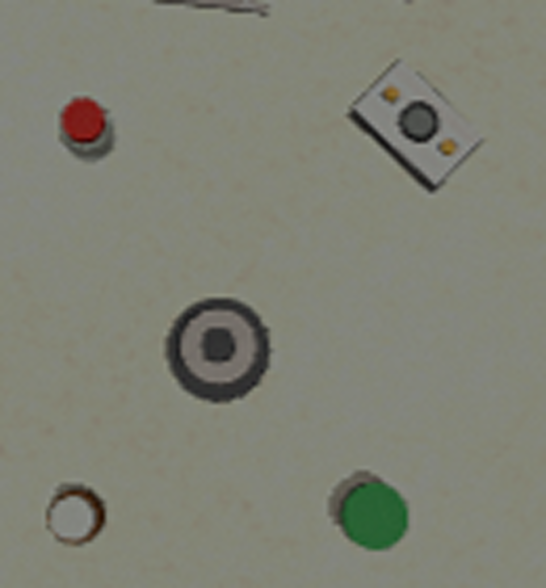

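The top view shows the cell's window at crop (418,121) with its ports at (391,94) and (447,147). The die plunger is at (219,345), the amber vial's cap at (74,516), and the jar lid at (374,515).

```bash
cat >> h.py <<'E'
from scipy.spatial.transform import Rotation as Ro
def plan(x,y,z,yaw=None):
    """yaw: world angle (deg) of tool y axis (mod 180); None=keep"""
    s=arm.sense(); R=np.array(s['eef_rot']); p=np.array(s['tool_pos'])
    cur=np.degrees(np.arctan2(R[1,1],R[0,1]))
    dy=0 if yaw is None else (yaw-cur+90)%180-90
    yw=np.radians(cur+dy); Y=np.array([np.cos(yw),np.sin(yw),0]); Z=np.array([0,0,-1.]); Rt=np.stack([np.cross(Y,Z),Y,Z],1)
    t=R.T@(np.array([x,y,z])-p)*100; rv=Ro.from_matrix(R.T@Rt).as_rotvec()
    print('shift cm',t.round(2),'rot',rv.round(3),'rows',round(np.linalg.norm(t)/4.17,1),round(abs(dy)/7.16,1),'j6',round(s['joints'][5],1),'dyaw',round(dy,1))
E
python3 - <<'E'
from h import *
d=load('top0'); f=lambda x,y,z:(onz(d,220+(x+.5)/4.2-.5,165+(y+.5)/4.2-.5,z)*1000).round(1)
a,b=f(391,94,.036),f(447,147,.036); print('cell',f(418,121,.028),(a+b)/2,'xaxis',np.degrees(np.arctan2(*(b-a)[1::-1])),np.linalg.norm(b-a))
print('die',f(219,345,.06),f(218,350,.014),'amber',f(74,516,.06))
e=load('side0'); g=lambda x,y,z:(onz(e,(x+.5)/1.4-.5,(y+.5)/1.4-.5,z)*1000).round(1)
print('side: cell',g(379,239,.028),'die',g(452,296,.06),'amber',g(517,356,.06),'jar',g(526,270,.045))
print('blue rect',g(483,551,.02))
cy=np.degrees(np.arctan2(*(b-a)[1::-1]))+90
c=(f(418,121,.028)+(a+b)/2)/2000; plan(c[0],c[1],.13,cy)
E
```

```text
cell [676.  -99.8  28. ] [674.95 -99.55  36.  ] xaxis -133.234593091538 41.31464631338387
die [551.6   5.1  60. ] [551.6   5.9  14. ] amber [463.5  77.3  60. ]
side: cell [ 674.7 -100.4   28. ] die [549.1  10.   60. ] amber [461.8  80.4  60. ] jar [464.4 -73.3  45. ]
blue rect [465.9 281.1  20. ]
shift cm [-66.19 -43.14   6.64] rot [-1.000e-03 -1.000e-03 -1.211e+00] rows 19.0 9.7 j6 -6.6 dyaw 69.4
```

```bash
python3 -m crank '[[-4,-2.6,0,0,0,-0.06,0],[-7.5,-4.9,0,0,0,-0.17,0],[-11,-7.2,0,0,0,-0.29,0],[-14.5,-9.4,0,0,0,-0.41,0],[-18,-11.7,0,0,0,-0.53,0],[-21.5,-14,0,0,0,-0.65,0],[-25,-16.3,0,0,0,-0.77,0],[-28.4,-18.5,0,0,0,-0.89,0]]' 60 && python3 -c "
from h import *
plan(.675,-.1,.13,136.8)"
```

```text
clock: 0.77
tool_pos: [0.4054, 0.2971, 0.1963]
eef_rot: [[-0.9, -0.437, -0.001], [-0.437, 0.9, -0.0], [0.001, -0.0, -1.0]]
contact_force: [1.4, 0.1, 0.2]
finger_gap: 0.0855
gripper_force: 0.0
shift cm [ -6.93 -47.5    6.63] rot [ 0.    -0.001 -0.365] rows 11.6 2.9 j6 -87.5 dyaw 20.9
```

```bash
python3 -m crank '[[-0.5,-3.5,0.5,0,0,-0.04,0],[-1,-7,1,0,0,-0.08,0],[-1.5,-10.5,1.5,0,0,-0.12,0],[-2,-14,2,0,0,-0.16,0],[-2.5,-17.5,2.5,0,0,-0.2,0],[-3,-21,3,0,0,-0.24,0],[-3.5,-24.5,3.5,0,0,-0.28,0],[-4,-28,4,0,0,-0.3,0]]' && python3 -c "
from h import *
plan(.675,-.1,.13,136.8)"
```

```text
clock: 1.43
tool_pos: [0.5623, 0.0619, 0.1559]
eef_rot: [[-0.733, -0.68, -0.001], [-0.68, 0.733, -0.0], [0.001, 0.0, -1.0]]
contact_force: [1.0, 0.1, -0.6]
finger_gap: 0.0854
gripper_force: 0.0
shift cm [  2.75 -19.53   2.59] rot [ 0.    -0.001 -0.069] rows 4.8 0.6 j6 -133.6 dyaw 3.9
```

```bash
python3 -m crank '[[0.5,-3.5,0.5,0,0,-0.02,0],[1,-7,1,0,0,-0.04,0],[1.5,-10.5,1.5,0,0,-0.06,0],[2,-14,2,0,0,-0.07,0],[2.5,-17,2.5,0,0,-0.07,0],[2.7,-19.3,2.6,0,0,-0.07,0],[2.7,-19.3,2.6,0,0,-0.07,0],[2.7,-19.3,2.6,0,0,-0.07,0]]' && python3 - <<'E'
from h import *
plan(.675,-.1,.01,136.8)
d=snap('side','s1')
c=d['pixels'][100:260,160:380,::-1]; cv2.imwrite('pics/s1c.png',cv2.resize(c,None,fx=3,fy=3,interpolation=cv2.INTER_CUBIC))
E
```

```text
clock: 2.1
tool_pos: [0.6731, -0.0975, 0.1295]
eef_rot: [[-0.686, -0.727, -0.001], [-0.727, 0.686, 0.0], [0.001, 0.001, -1.0]]
contact_force: [0.2, 1.1, -0.4]
finger_gap: 0.0854
gripper_force: 0.0
shift cm [ 0.04 -0.33 11.95] rot [ 0.001 -0.001 -0.003] rows 2.9 0.0 j6 -150.7 dyaw 0.1
```

View pics/s1c.png

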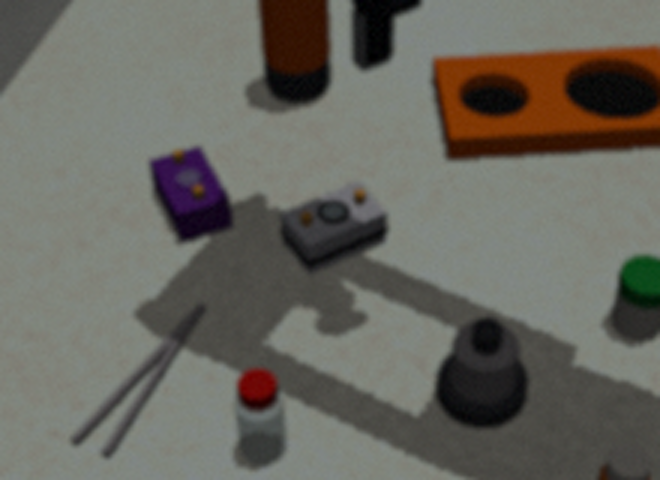

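```bash
python3 -m crank '[[0,-0.3,3.5,0,0,0,0],[0,-0.3,7,0,0,0,0],[0,-0.3,9.5,0,0,0,0],[0,-0.3,11.2,0,0,0,0],[0,-0.3,11.9,0,0,0,0],[0,-0.3,11.9,0,0,0,0],[0,-0.3,11.9,0,0,0,0],[0,-0.3,11.9,0,0,0,0.3]]' 60 && python3 -m crank '[[0,0,0,0,0,0,1],[0,0,0,0,0,0,1],[0,0,0,0,0,0,1],[0,0,0,0,0,0,1],[0,0,0,0,0,0,1],[0,0,0,0,0,0,1],[0,0,0,0,0,0,1],[0,0,0,0,0,0,1]]' 60
```

```text
clock: 2.82
tool_pos: [0.6764, -0.0983, 0.0133]
eef_rot: [[-0.685, -0.729, 0.002], [-0.729, 0.685, -0.001], [-0.001, -0.002, -1.0]]
contact_force: [-0.2, -0.1, -0.0]
finger_gap: 0.0756
gripper_force: 0.0
clock: 3.48
tool_pos: [0.6752, -0.0986, 0.0115]
eef_rot: [[-0.685, -0.729, -0.0], [-0.729, 0.685, -0.0], [0.0, 0.0, -1.0]]
contact_force: [0.3, -0.3, 0.2]
finger_gap: -0.0002
gripper_force: 0.0
```

```bash
python3 - <<'E'
from h import *
for n in('side','top'):
    d=snap(n,n+'2')
    c=d['pixels'][100:260,160:380,::-1] if n=='side' else d['pixels'][120:280,210:430,::-1]
    cv2.imwrite(f'pics/{n}2c.png',cv2.resize(c,None,fx=3,fy=3,interpolation=cv2.INTER_CUBIC))
E
```

```text
(no output)
```

View pics/side2c.png

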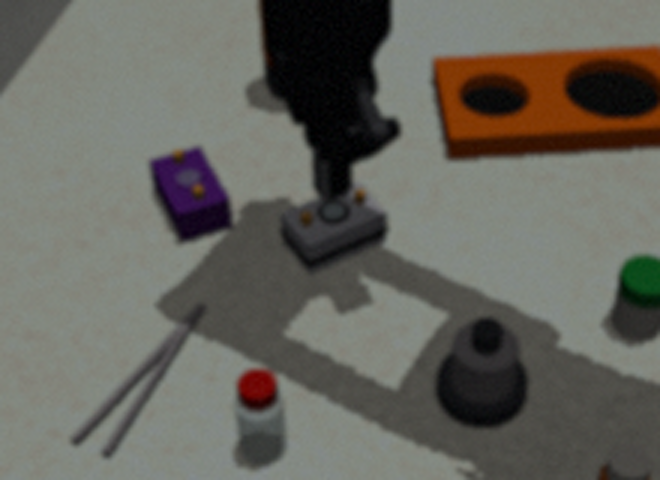

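View pics/top2c.png

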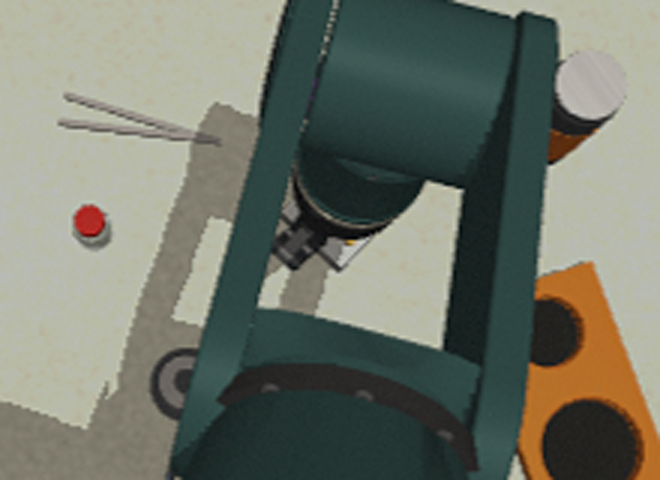

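The fingers have shut without touching the cell. In the side crop their tips end at about (332,197), right at the cell's back edge, and the cell hasn't moved. I'll check the fingers' true position with the depth map.

```bash
python3 - <<'E'
from h import *
d=load('side2'); P=cloud(d)*1000
for (x,y) in [(332,60),(332,120),(320,165),(332,165),(345,165),(322,180),(332,180),(345,180),(325,190),(345,190),(332,197),(332,203),(332,212),(300,230),(340,230),(370,225)]:
    u,v=160+x//3,100+y//3; print((x,y),P[v,u].round(0),d['pixels'][v,u])
d=load('top2'); P=cloud(d)*1000
for (x,y) in [(275,245),(290,240),(295,255),(292,265),(310,238),(340,265),(352,250)]:
    u,v=210+x//3,120+y//3; print('top',(x,y),P[v,u].round(0),d['pixels'][v,u])
print(arm.sense()['joints'])
E
```

```text
(332, 60) [662. -63. 179.] [0 1 0]
(332, 120) [668. -82. 121.] [1 2 4]
(320, 165) [680. -90.  76.] [20 23 23]
(332, 165) [671. -87.  81.] [4 7 7]
(345, 165) [654. -64. 103.] [8 6 6]
(322, 180) [678. -88.  66.] [28 27 28]
(332, 180) [671. -87.  68.] [7 9 9]
(345, 180) [662. -91.  67.] [7 9 9]
(325, 190) [675. -87.  59.] [27 28 28]
(345, 190) [663. -93.  57.] [24 26 26]
(332, 197) [672. -89.  53.] [14 14 13]
(332, 203) [ 678. -109.   29.] [31 32 33]
(332, 212) [ 677. -103.   27.] [55 58 62]
(300, 230) [691. -80.  28.] [62 63 64]
(340, 230) [666. -86.  28.] [61 60 63]
(370, 225) [ 649. -102.   20.] [41 40 42]
top (275, 245) [641. -53. 137.] [47 51 51]
top (290, 240) [642. -63. 143.] [63 63 60]
top (295, 255) [632. -67. 142.] [41 40 42]
top (292, 265) [627. -65. 138.] [32 34 36]
top (310, 238) [641. -75. 163.] [36 36 35]
top (340, 265) [ 643. -109.   30.] [170 172 169]
top (352, 250) [ 655. -118.   27.] [186 188 180]
[-1.40962943e+01  3.79339169e+01  8.49357777e+01 -6.78348362e-03
  5.71407854e+01 -1.50850781e+02]
```

The depth map puts the shut fingertips near z = 50 mm, while the reported TCP is at 11.5 mm. The real tip is therefore about 39 mm higher than reported, and xy agrees. I'll open, go lower and watch the force.

```bash
python3 -m crank '[[0,0,0,0,0,0,0],[0,0,0,0,0,0,0],[0,0,0,0,0,0,0],[0,0,0,0,0,0,0],[0,0,0,0,0,0,0],[0,0,0,0,0,0,0],[0,0,0,0,0,0,0],[0,0,0,0,0,0,0]]' 60 && python3 -m crank '[[0,0,0.8,0,0,0,0],[0,0,1.6,0,0,0,0],[0,0,2.4,0,0,0,0],[0,0,3,0,0,0,0],[0,0,3.4,0,0,0,0],[0,0,3.7,0,0,0,0],[0,0,3.7,0,0,0,0],[0,0,3.7,0,0,0,0]]' && python3 -m crank '[[0,0,0,0,0,0,1],[0,0,0,0,0,0,1],[0,0,0,0,0,0,1],[0,0,0,0,0,0,1],[0,0,0,0,0,0,1],[0,0,0,0,0,0,1],[0,0,0,0,0,0,1],[0,0,0,0,0,0,1]]' 60; python3 - <<'E'
from h import *
d=snap('side','s3')
c=d['pixels'][100:260,160:380,::-1]; cv2.imwrite('pics/s3c.png',cv2.resize(c,None,fx=3,fy=3,interpolation=cv2.INTER_CUBIC))
E
```

```text
clock: 4.25
tool_pos: [0.6753, -0.0985, 0.0115]
eef_rot: [[-0.685, -0.728, -0.0], [-0.728, 0.685, -0.0], [0.0, -0.0, -1.0]]
contact_force: [-0.2, -0.5, -0.5]
finger_gap: 0.0856
gripper_force: 0.0
clock: 4.92
tool_pos: [0.6752, -0.0985, -0.0257]
eef_rot: [[-0.685, -0.728, -0.0], [-0.728, 0.685, -0.0], [0.0, 0.0, -1.0]]
contact_force: [0.1, 0.7, -0.3]
finger_gap: 0.085
gripper_force: 0.0
clock: 5.58
tool_pos: [0.6759, -0.0987, -0.0248]
eef_rot: [[-0.685, -0.729, 0.001], [-0.729, 0.685, -0.0], [-0.001, -0.001, -1.0]]
contact_force: [0.2, 0.3, 5.2]
finger_gap: 0.0366
gripper_force: 62.4
```

View pics/s3c.png

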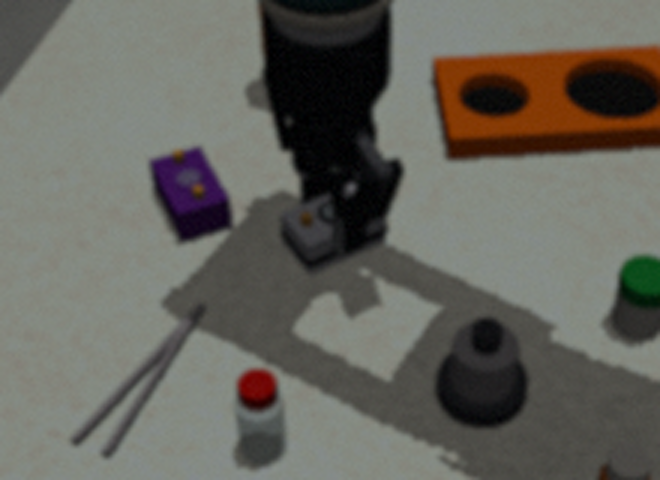

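The cell is gripped (gap 36.6 mm, 62 N). Lifting.

```bash
python3 -m crank '[[0,0,-1,0,0,0,1],[0,0,-3,0,0,0,1],[0,0,-6,0,0,0,1],[0,0,-9,0,0,0,1],[0,0,-9.5,0,0,0,1],[0,0,-9.5,0,0,0,1],[0,0,-9.5,0,0,0,1],[0,0,-9.5,0,0,0,1]]' && python3 -c "
from h import *
plan(.4685,.283,.07,80.4)"
```

```text
clock: 6.3
tool_pos: [0.6736, -0.0981, 0.0678]
eef_rot: [[-0.685, -0.728, -0.003], [-0.728, 0.685, 0.001], [0.002, 0.003, -1.0]]
contact_force: [-0.5, 0.7, -1.1]
finger_gap: 0.0367
gripper_force: 61.7
shift cm [-13.71  41.05  -0.12] rot [ 0.002 -0.003  0.984] rows 10.4 7.9 j6 -150.9 dyaw -56.4
```

```bash
python3 -m crank '[[-0.6,2,0,0,0,0.03,1],[-1.7,5,0,0,0,0.12,1],[-2.8,8.4,0,0,0,0.21,1],[-3.9,11.8,0,0,0,0.3,1],[-5,15.2,0,0,0,0.39,1],[-6.2,18.6,0,0,0,0.48,1],[-7.3,22,0,0,0,0.57,1],[-8.4,25.4,0,0,0,0.66,1]]' && python3 -c "
from h import *
plan(.4685,.283,.07,80.4)"
```

```text
clock: 6.97
tool_pos: [0.5452, 0.1377, 0.0677]
eef_rot: [[-0.989, -0.151, -0.004], [-0.151, 0.989, -0.001], [0.004, 0.0, -1.0]]
contact_force: [-0.3, 0.9, -1.9]
finger_gap: 0.0364
gripper_force: 61.6
shift cm [ 5.39 15.52 -0.21] rot [-0.001 -0.004  0.319] rows 3.9 2.6 j6 -91.5 dyaw -18.3
```

```bash
python3 -m crank '[[1.1,3.4,0,0,0,0.08,1],[2.2,6.6,0,0,0,0.16,1],[3.3,9.6,0,0,0,0.24,1],[4.3,12.4,0,0,0,0.3,1],[5.1,14.7,0,0,0,0.32,1],[5.4,15.5,0,0,0,0.32,1],[5.4,15.5,0,0,0,0.32,1],[5.4,15.5,0,0,0,0.32,1]]' && python3 - <<'E'
from h import *
plan(.4685,.283,-.015,80.4)
d=snap('side','s4'); t=snap('top','t4')
a=cv2.resize(d['pixels'][250:420,220:420,::-1],(600,510),interpolation=cv2.INTER_CUBIC); cv2.imwrite('pics/s4c.png',a)
E
```

```text
clock: 7.63
tool_pos: [0.4697, 0.2809, 0.0685]
eef_rot: [[-0.987, 0.161, -0.002], [0.161, 0.987, -0.001], [0.001, -0.002, -1.0]]
contact_force: [0.3, 0.7, -1.7]
finger_gap: 0.0368
gripper_force: 61.6
shift cm [0.14 0.2  8.35] rot [-0.002 -0.001  0.006] rows 2.0 0.0 j6 -57.0 dyaw -0.3
```

View pics/s4c.png

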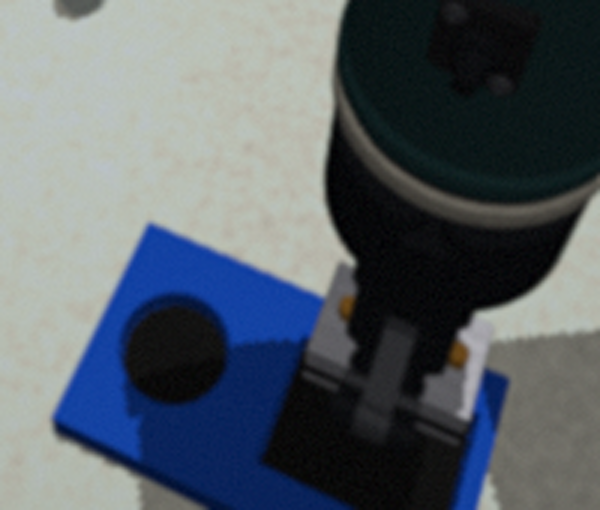

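The cell hangs over the pocket and lines up with it. One finger tip, at crop (370,438), looks low on the cell's side, so I'll measure it before lowering.

```bash
python3 - <<'E'
from h import *
d=load('s4'); P=cloud(d)*1000
for x,ys in ((372,range(380,456,8)),(435,range(380,456,8)),(320,range(350,400,8))):
    for y in ys:
        u,v=220+x//3,250+y//3; print((x,y),P[v,u].round(0),d['pixels'][v,u])
E
```

```text
(372, 380) [480. 331. 208.] [42 44 45]
(372, 388) [480. 334. 209.] [43 44 46]
(372, 396) [479. 336. 207.] [40 40 43]
(372, 404) [479. 338. 207.] [40 41 42]
(372, 412) [479. 340. 207.] [36 37 40]
(372, 420) [478. 342. 206.] [40 42 44]
(372, 428) [478. 344. 207.] [28 30 34]
(372, 436) [478. 346. 204.] [26 26 28]
(372, 444) [465. 283.   9.] [10  9 13]
(372, 452) [465. 286.  10.] [11 12 11]
(435, 380) [453. 293. 122.] [86 87 89]
(435, 388) [453. 296. 123.] [94 94 99]
(435, 396) [452. 298. 120.] [92 90 95]
(435, 404) [452. 301. 121.] [89 89 92]
(435, 412) [451. 302. 116.] [57 56 60]
(435, 420) [450. 302. 107.] [41 40 43]
(435, 428) [450. 303. 104.] [20 20 21]
(435, 436) [439. 272.   8.] [39 40 39]
(435, 444) [439. 276.   8.] [16 16 17]
(435, 452) [438. 278.   8.] [18 17 15]
(320, 350) [497. 293. 122.] [94 94 98]
(320, 358) [496. 295. 120.] [61 59 64]
(320, 366) [495. 295. 110.] [49 50 51]
(320, 374) [495. 295. 105.] [18 17 20]
(320, 382) [494. 295.  96.] [44 43 45]
(320, 390) [493. 267.  10.] [13 11 11]
(320, 398) [492. 270.  10.] [12 15 13]
```

That low part is a gripper knuckle at z≈207 mm, not the finger tip. The cell's underside is at about 94 mm, so I'll lower about 85 mm.

```bash
python3 -m crank '[[0.1,0.1,2,0,0,0,1],[0.1,0.1,4.5,0,0,0,1],[0.1,0.1,6.3,0,0,0,1],[0.1,0.1,7.3,0,0,0,1],[0.1,0.1,7.9,0,0,0,1],[0.1,0.1,8.2,0,0,0,1],[0.1,0.1,8.3,0,0,0,1],[0.1,0.1,8.3,0,0,0,1]]'
```

```text
clock: 8.4
tool_pos: [0.4702, 0.2826, -0.013]
eef_rot: [[-0.987, 0.163, 0.001], [0.163, 0.987, 0.0], [-0.001, 0.0, -1.0]]
contact_force: [-0.8, 0.0, -1.8]
finger_gap: 0.0364
gripper_force: 61.7
```

```bash
python3 -m crank '[[0,0,0.1,0,0,0,1],[0,0,0.2,0,0,0,1],[0,0,0.2,0,0,0,1],[0,0,0.2,0,0,0,1]]'
```

```text
clock: 8.73
tool_pos: [0.4696, 0.2827, -0.0152]
eef_rot: [[-0.987, 0.163, 0.0], [0.163, 0.987, 0.0], [-0.0, 0.0, -1.0]]
contact_force: [-0.0, -0.5, -1.3]
finger_gap: 0.0363
gripper_force: 61.7
```

```bash
python3 -m crank '[[0,0,0.1,0,0,0,1],[0,0,0.15,0,0,0,1],[0,0,0.15,0,0,0,1],[0,0,0.15,0,0,0,1]]' && python3 -m crank '[[0,0,0,0,0,0,0.4],[0,0,0,0,0,0,0.2],[0,0,0,0,0,0,0],[0,0,0,0,0,0,0],[0,0,0,0,0,0,0],[0,0,0,0,0,0,0],[0,0,-0.5,0,0,0,0],[0,0,-1.5,0,0,0,0]]' && python3 -m crank '[[0,0,-2,0,0,0,0],[0,0,-5,0,0,0,0],[0,0,-8,0,0,0,0],[0,0,-8.5,0,0,0,0],[0,0,-8.5,0,0,0,0]]'; python3 - <<'E'
from h import *
plan(.463,.078,.07,80.4)
d=snap('side','s5'); P=cloud(d)
a=cv2.resize(d['pixels'][220:420,190:440,::-1],(750,600),interpolation=cv2.INTER_CUBIC); cv2.imwrite('pics/s5c.png',a)
E
```

```text
clock: 9.07
tool_pos: [0.4695, 0.2826, -0.0168]
eef_rot: [[-0.987, 0.163, 0.0], [0.163, 0.987, 0.0], [-0.0, 0.0, -1.0]]
contact_force: [-1.6, -0.1, 1.3]
finger_gap: 0.0365
gripper_force: 61.9
clock: 9.73
tool_pos: [0.4685, 0.282, -0.0025]
eef_rot: [[-0.987, 0.163, -0.002], [0.163, 0.987, -0.001], [0.002, -0.001, -1.0]]
contact_force: [0.1, -0.5, -0.3]
finger_gap: 0.0853
gripper_force: 0.0
clock: 10.15
tool_pos: [0.4717, 0.2835, 0.0863]
eef_rot: [[-0.987, 0.163, 0.006], [0.163, 0.987, 0.002], [-0.005, 0.003, -1.0]]
contact_force: [-0.4, -0.3, -0.8]
finger_gap: 0.0854
gripper_force: 0.0
shift cm [ -2.48 -20.43   1.57] rot [0.003 0.005 0.004] rows 4.9 0.0 j6 -56.8 dyaw -0.2
```

View pics/s5c.png

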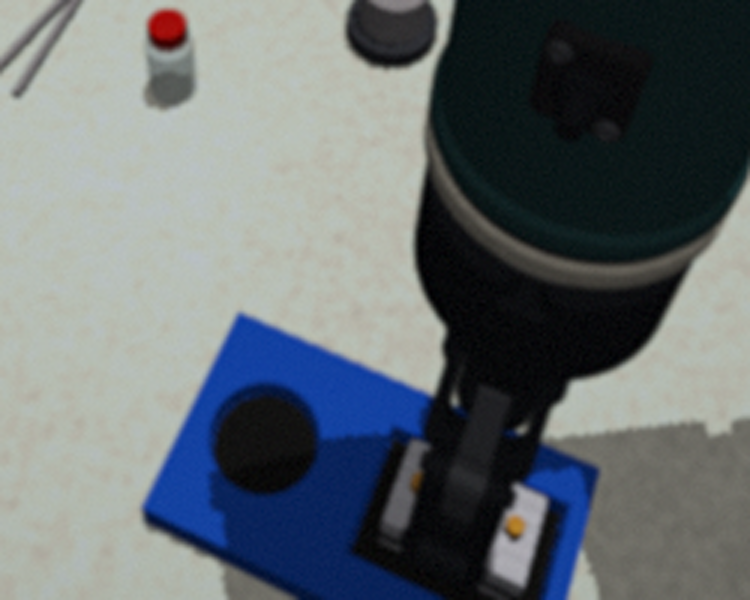

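The cell sits in the rectangular pocket with clear margins all round. Next is the amber vial.

```bash
python3 -m crank '[[-0.4,-3,0.2,0,0,0,0],[-0.8,-7,0.4,0,0,0,0],[-1.3,-11,0.8,0,0,0,0],[-1.8,-15,1.2,0,0,0,0],[-2.3,-18.5,1.5,0,0,0,0],[-2.5,-20.4,1.6,0,0,0,0],[-2.5,-20.4,1.6,0,0,0,0],[-2.5,-20.4,1.6,0,0,0,0]]' && python3 -c "
from h import *
plan(.463,.0785,-.016,80.4)"
```

```text
clock: 10.87
tool_pos: [0.4597, 0.0764, 0.066]
eef_rot: [[-0.986, 0.166, -0.003], [0.166, 0.986, 0.0], [0.003, -0.0, -1.0]]
contact_force: [-1.5, 0.6, -0.4]
finger_gap: 0.085
gripper_force: 0.0
shift cm [-0.32  0.26  8.2 ] rot [-0.    -0.003  0.001] rows 2.0 0.0 j6 -79.5 dyaw -0.0
```

```bash
python3 -m crank '[[-0.2,0.2,1.5,0,0,0,0],[-0.2,0.2,4,0,0,0,0],[-0.2,0.2,6,0,0,0,0],[-0.2,0.2,7.4,0,0,0,0],[-0.2,0.2,8.1,0,0,0,0],[-0.2,0.2,8.1,0,0,0,0],[-0.2,0.2,8.1,0,0,0,0],[-0.2,0.2,8.1,0,0,0,0]]' && python3 -m crank '[[0,0,0,0,0,0,1],[0,0,0,0,0,0,1],[0,0,0,0,0,0,1],[0,0,0,0,0,0,1],[0,0,0,0,0,0,1],[0,0,0,0,0,0,1],[0,0,0,0,0,0,1],[0,0,0,0,0,0,1]]' 30
```

```text
clock: 11.53
tool_pos: [0.4638, 0.0793, -0.0135]
eef_rot: [[-0.987, 0.162, 0.001], [0.162, 0.987, 0.0], [-0.001, 0.0, -1.0]]
contact_force: [0.4, 0.1, 0.3]
finger_gap: 0.0854
gripper_force: 0.0
clock: 12.2
tool_pos: [0.4634, 0.0788, -0.0136]
eef_rot: [[-0.987, 0.163, 0.0], [0.163, 0.987, -0.0], [-0.0, 0.0, -1.0]]
contact_force: [-0.1, 0.2, 6.4]
finger_gap: 0.0267
gripper_force: 29.3
```

```bash
python3 -m crank '[[0,0,-1,0,0,0,1],[0,0,-3,0,0,0,1],[0,0,-6,0,0,0,1],[0,0,-9,0,0,0,1],[0,0,-9.5,0,0,0,1],[0,0,-9.5,0,0,0,1],[0,0,-9.5,0,0,0,1],[0,0,-9.5,0,0,0,1]]' && python3 -c "
from h import *
plan(.5605,.2675,.08,80.4)"
```

```text
clock: 12.87
tool_pos: [0.4619, 0.0788, 0.0799]
eef_rot: [[-0.987, 0.163, -0.002], [0.163, 0.987, -0.0], [0.002, -0.001, -1.0]]
contact_force: [-0.2, 0.5, -1.3]
finger_gap: 0.0266
gripper_force: 29.9
shift cm [-6.64 20.23 -0.04] rot [-0.001 -0.002  0.004] rows 5.1 0.0 j6 -79.4 dyaw -0.2
```

```bash
python3 -m crank '[[-0.8,2.4,0,0,0,0,1],[-1.9,5.9,0,0,0,0,1],[-3.1,9.5,0,0,0,0,1],[-4.3,13.1,0,0,0,0,1],[-5.4,16.5,0,0,0,0,1],[-6.3,19,0,0,0,0,1],[-6.6,20.2,0,0,0,0,1],[-6.6,20.2,0,0,0,0,1]]' && python3 -m crank '[[0,0,0,0,0,0,1],[0,0,0,0,0,0,1]]' && python3 - <<'E'
from h import *
plan(.5605,.2675,-.0035,80.4)
d=snap('side','s6')
a=cv2.resize(d['pixels'][220:420,190:440,::-1],(750,600),interpolation=cv2.INTER_CUBIC); cv2.imwrite('pics/s6c.png',a)
E
```

```text
clock: 13.53
tool_pos: [0.5615, 0.2694, 0.079]
eef_rot: [[-0.987, 0.161, -0.001], [0.161, 0.987, -0.0], [0.001, -0.0, -1.0]]
contact_force: [0.8, 0.5, -0.8]
finger_gap: 0.0266
gripper_force: 29.9
clock: 13.7
tool_pos: [0.5595, 0.2658, 0.0797]
eef_rot: [[-0.987, 0.163, -0.003], [0.163, 0.987, -0.002], [0.003, -0.002, -1.0]]
contact_force: [0.7, 0.1, -0.5]
finger_gap: 0.0267
gripper_force: 29.9
shift cm [-0.1   0.2   8.32] rot [-0.002 -0.003  0.003] rows 2.0 0.0 j6 -61.5 dyaw -0.2
```

View pics/s6c.png

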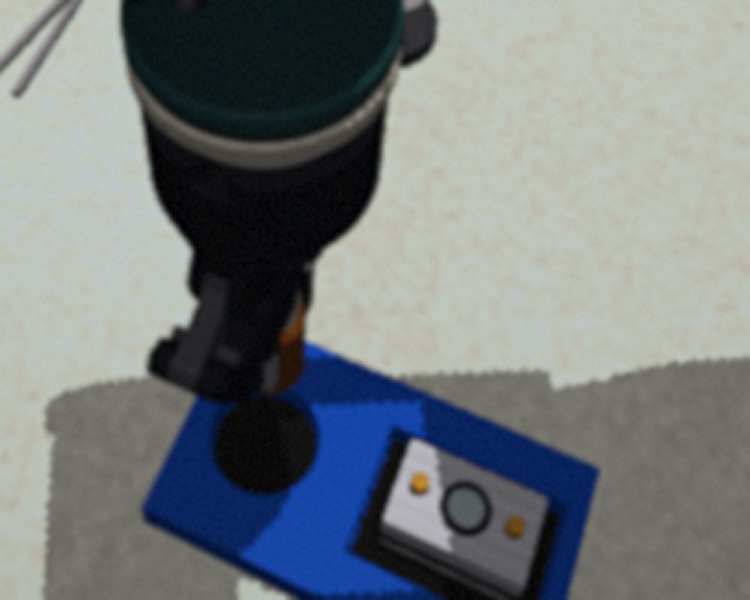

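The cell is well seated in its pocket and the vial hangs above the round pocket at (265,445). Lowering.

```bash
python3 -m crank '[[0,0.1,2,0,0,0,1],[0,0.1,4.5,0,0,0,1],[0,0.1,6.3,0,0,0,1],[0,0.1,7.3,0,0,0,1],[0,0.1,7.9,0,0,0,1],[0,0.1,8.2,0,0,0,1],[0,0.1,8.3,0,0,0,1],[0,0.1,8.3,0,0,0,1]]' && python3 -m crank '[[0,0,0.1,0,0,0,1],[0,0,0.1,0,0,0,1],[0,0,0.1,0,0,0,1]]'
```

```text
clock: 14.42
tool_pos: [0.562, 0.2683, -0.0013]
eef_rot: [[-0.987, 0.163, 0.001], [0.163, 0.987, 0.0], [-0.001, 0.0, -1.0]]
contact_force: [0.1, 0.8, -0.5]
finger_gap: 0.0267
gripper_force: 29.9
clock: 14.67
tool_pos: [0.5618, 0.2686, -0.0024]
eef_rot: [[-0.987, 0.163, 0.001], [0.163, 0.987, 0.0], [-0.001, 0.0, -1.0]]
contact_force: [-0.5, 0.8, -0.3]
finger_gap: 0.0264
gripper_force: 29.9
```

```bash
python3 -m crank '[[0,0,0.1,0,0,0,1],[0,0,0.2,0,0,0,1],[0,0,0.25,0,0,0,1],[0,0,0.3,0,0,0,1],[0,0,0.3,0,0,0,1],[0,0,0.3,0,0,0,1]]'
```

```text
clock: 15.17
tool_pos: [0.5614, 0.2684, -0.0055]
eef_rot: [[-0.987, 0.163, 0.0], [0.163, 0.987, -0.0], [-0.0, -0.0, -1.0]]
contact_force: [-2.3, -0.0, 5.7]
finger_gap: 0.0269
gripper_force: 30.4
```

```bash
python3 -m crank '[[0,0,0,0,0,0,0.5],[0,0,0,0,0,0,0.3],[0,0,0,0,0,0,0],[0,0,0,0,0,0,0],[0,0,0,0,0,0,0],[0,0,0,0,0,0,0],[0,0,-0.5,0,0,0,0],[0,0,-2,0,0,0,0]]' && python3 -m crank '[[0,0,-2,0,0,0,0],[0,0,-5,0,0,0,0],[0,0,-8,0,0,0,0],[0,0,-8.5,0,0,0,0],[0,0,-8.5,0,0,0,0]]'; python3 - <<'E'
from h import *
plan(.5505,.007,.08,80.4)
E
```

```text
clock: 15.83
tool_pos: [0.5596, 0.2677, 0.0124]
eef_rot: [[-0.987, 0.163, -0.004], [0.163, 0.987, -0.001], [0.004, -0.002, -1.0]]
contact_force: [-0.3, -0.4, -0.7]
finger_gap: 0.0852
gripper_force: 0.0
clock: 16.25
tool_pos: [0.5637, 0.2691, 0.1021]
eef_rot: [[-0.987, 0.163, 0.006], [0.163, 0.987, 0.002], [-0.005, 0.003, -1.0]]
contact_force: [0.4, 0.4, -0.6]
finger_gap: 0.0855
gripper_force: 0.0
shift cm [ -2.96 -26.08   2.16] rot [0.003 0.005 0.004] rows 6.3 0.0 j6 -61.4 dyaw -0.2
```

Moving over the die. That should clear the view for checking the blue kit before I touch anything orange.

```bash
python3 -m crank '[[-0.3,-2.6,0.2,0,0,0,0],[-0.8,-6.6,0.6,0,0,0,0],[-1.2,-10.6,1,0,0,0,0],[-1.7,-14.6,1.4,0,0,0,0],[-2.1,-18.6,1.8,0,0,0,0],[-2.6,-22.6,2,0,0,0,0],[-2.9,-25.5,2.1,0,0,0,0],[-3,-26.1,2.1,0,0,0,0]]' && python3 -m crank '[[0,0,0,0,0,0,0],[0,0,0,0,0,0,0]]' && python3 - <<'E'
from h import *
plan(.5505,.007,-.02,80.4)
d=snap('side','s7'); t=snap('top','t7')
a=cv2.resize(d['pixels'][250:420,200:420,::-1],(396,306),interpolation=cv2.INTER_CUBIC)
b=cv2.resize(t['pixels'][205:320,105:255,::-1],(396,304),interpolation=cv2.INTER_CUBIC)
c=cv2.resize(d['pixels'][140:260,210:420,::-1],(396,226),interpolation=cv2.INTER_CUBIC)
e=np.zeros((532,792,3),np.uint8); e[:306,:396]=a; e[:304,396:]=b; e[306:,:396]=c; cv2.imwrite('pics/s7c.png',e)
E
```

```text
clock: 16.92
tool_pos: [0.5466, 0.0017, 0.0764]
eef_rot: [[-0.986, 0.166, -0.003], [0.166, 0.986, -0.001], [0.003, -0.002, -1.0]]
contact_force: [-0.4, 0.1, -0.6]
finger_gap: 0.0855
gripper_force: 0.0
clock: 17.08
tool_pos: [0.5477, 0.0062, 0.0772]
eef_rot: [[-0.986, 0.164, -0.002], [0.164, 0.986, 0.001], [0.002, 0.0, -1.0]]
contact_force: [-0.1, 0.2, 0.6]
finger_gap: 0.0856
gripper_force: 0.0
shift cm [-0.28  0.12  9.72] rot [ 0.    -0.002  0.002] rows 2.3 0.0 j6 -87.1 dyaw -0.1
```

View pics/s7c.png

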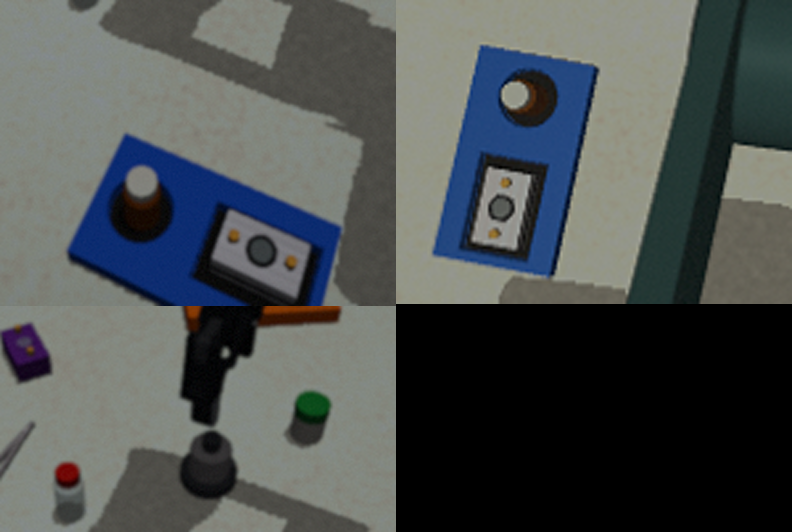

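The blue kit is complete: the vial stands upright in the round pocket at (530,97), and the cell lies flat in the rectangular one. Now the die.

```bash
python3 -m crank '[[-0.2,0.1,1.5,0,0,0,0],[-0.2,0.1,4.5,0,0,0,0],[-0.2,0.1,7,0,0,0,0],[-0.2,0.1,8.8,0,0,0,0],[-0.2,0.1,9.5,0,0,0,0],[-0.2,0.1,9.6,0,0,0,0],[-0.2,0.1,9.6,0,0,0,0],[-0.2,0.1,9.6,0,0,0,0]]' && python3 -m crank '[[0,0,0,0,0,0,1],[0,0,0,0,0,0,1],[0,0,0,0,0,0,1],[0,0,0,0,0,0,1],[0,0,0,0,0,0,1],[0,0,0,0,0,0,1],[0,0,0,0,0,0,1],[0,0,0,0,0,0,1]]' 90
```

```text
clock: 17.85
tool_pos: [0.5516, 0.0071, -0.017]
eef_rot: [[-0.987, 0.162, 0.002], [0.162, 0.987, -0.0], [-0.002, 0.0, -1.0]]
contact_force: [0.5, -0.4, 0.1]
finger_gap: 0.0853
gripper_force: 0.0
clock: 18.52
tool_pos: [0.5511, 0.0063, -0.0169]
eef_rot: [[-0.987, 0.163, 0.001], [0.163, 0.987, -0.0], [-0.001, -0.0, -1.0]]
contact_force: [-1.9, 0.1, 8.0]
finger_gap: 0.0378
gripper_force: 89.4
```

```bash
python3 -m crank '[[0,0,-1,0,0,0,1],[0,0,-3,0,0,0,1],[0,0,-6,0,0,0,1],[0,0,-9,0,0,0,1],[0,0,-9.5,0,0,0,1],[0,0,-9.5,0,0,0,1],[0,0,-9.5,0,0,0,1],[0,0,-9.5,0,0,0,1]]' && python3 -c "
from h import *
plan(.5095,-.2955,.075,80.4)"
```

```text
clock: 19.18
tool_pos: [0.5489, 0.0068, 0.0755]
eef_rot: [[-0.987, 0.163, -0.003], [0.163, 0.987, 0.0], [0.003, -0.0, -1.0]]
contact_force: [-1.0, -0.5, -3.2]
finger_gap: 0.0381
gripper_force: 90.7
shift cm [ -1.05 -30.47   0.05] rot [-0.    -0.003  0.004] rows 7.3 0.0 j6 -87.1 dyaw -0.2
```

```bash
python3 -m crank '[[-0.1,-2,0,0,0,0,1],[-0.2,-5.5,0,0,0,0,1],[-0.3,-9,0,0,0,0,1],[-0.4,-12.5,0,0,0,0,1],[-0.5,-16,0,0,0,0,1],[-0.7,-19.5,0,0,0,0,1],[-0.8,-23,0,0,0,0,1],[-0.9,-26,0,0,0,0,1]]' && python3 -m crank '[[-0.1,-2.5,0,0,0,0,1],[-0.1,-4,0,0,0,0,1],[-0.1,-4.4,0,0,0,0,1],[-0.1,-4.4,0,0,0,0,1],[-0.1,-4.4,0,0,0,0,1]]' && python3 -c "
from h import *
plan(.5095,-.2955,-.007,80.4)"
```

```text
clock: 19.85
tool_pos: [0.5152, -0.2529, 0.075]
eef_rot: [[-0.987, 0.164, -0.003], [0.164, 0.987, 0.001], [0.003, 0.001, -1.0]]
contact_force: [0.3, 0.0, -3.6]
finger_gap: 0.0379
gripper_force: 91.2
clock: 20.27
tool_pos: [0.5101, -0.2934, 0.076]
eef_rot: [[-0.987, 0.163, -0.002], [0.163, 0.987, 0.002], [0.002, 0.002, -1.0]]
contact_force: [0.4, -0.1, -3.4]
finger_gap: 0.0375
gripper_force: 91.2
shift cm [ 0.01 -0.24  8.3 ] rot [ 0.002 -0.002  0.004] rows 2.0 0.0 j6 -117.3 dyaw -0.2
```

```bash
python3 -m crank '[[0,-0.1,2,0,0,0,1],[0,-0.1,4.5,0,0,0,1],[0,-0.1,6.3,0,0,0,1],[0,-0.1,7.3,0,0,0,1],[0,-0.1,7.9,0,0,0,1],[0,-0.1,8.2,0,0,0,1],[0,-0.1,8.2,0,0,0,1],[0,-0.1,8.2,0,0,0,1]]' && python3 -m crank '[[0,0,0.1,0,0,0,1],[0,0,0.1,0,0,0,1],[0,0,0.1,0,0,0,1]]'
```

```text
clock: 20.93
tool_pos: [0.5114, -0.2961, -0.0042]
eef_rot: [[-0.987, 0.163, 0.001], [0.163, 0.987, -0.001], [-0.001, -0.001, -1.0]]
contact_force: [-0.0, 0.6, -2.9]
finger_gap: 0.0379
gripper_force: 91.2
clock: 21.18
tool_pos: [0.5111, -0.2963, -0.0053]
eef_rot: [[-0.987, 0.163, 0.001], [0.163, 0.987, -0.001], [-0.001, -0.001, -1.0]]
contact_force: [0.0, 0.5, -3.1]
finger_gap: 0.0375
gripper_force: 91.2
```

```bash
python3 -m crank '[[0,0,0.1,0,0,0,1],[0,0,0.2,0,0,0,1],[0,0,0.3,0,0,0,1],[0,0,0.35,0,0,0,1],[0,0,0.35,0,0,0,1],[0,0,0.35,0,0,0,1]]'
```

```text
clock: 21.68
tool_pos: [0.5107, -0.2961, -0.0089]
eef_rot: [[-0.987, 0.163, 0.0], [0.163, 0.987, -0.0], [-0.0, -0.0, -1.0]]
contact_force: [-2.2, 0.4, 4.5]
finger_gap: 0.038
gripper_force: 92.2
```

```bash
python3 -m crank '[[0,0,0,0,0,0,0.4],[0,0,0,0,0,0,0.2],[0,0,0,0,0,0,0],[0,0,0,0,0,0,0],[0,0,0,0,0,0,0],[0,0,0,0,0,0,0],[0,0,-0.5,0,0,0,0],[0,0,-2,0,0,0,0]]' && python3 -m crank '[[0,0,-2,0,0,0,0],[0,0,-5,0,0,0,0],[0,0,-8,0,0,0,0],[0,0,-8.5,0,0,0,0],[0,0,-8.5,0,0,0,0]]'; python3 - <<'E'
from h import *
plan(.465,-.075,.075,80.4)
E
```

```text
clock: 22.35
tool_pos: [0.5092, -0.2949, 0.0092]
eef_rot: [[-0.987, 0.163, -0.003], [0.163, 0.987, 0.002], [0.004, 0.002, -1.0]]
contact_force: [-0.3, 0.2, -0.2]
finger_gap: 0.0856
gripper_force: 0.0
clock: 22.77
tool_pos: [0.5126, -0.2973, 0.0985]
eef_rot: [[-0.987, 0.163, 0.005], [0.163, 0.987, -0.004], [-0.005, -0.003, -1.0]]
contact_force: [0.1, 0.6, -0.9]
finger_gap: 0.0854
gripper_force: 0.0
shift cm [ 8.33 21.16  2.25] rot [-0.003  0.005  0.004] rows 5.5 0.0 j6 -117.4 dyaw -0.2
```

```bash
python3 -m crank '[[1,2.6,0.2,0,0,0,0],[2.4,6.2,0.6,0,0,0,0],[3.8,9.8,1,0,0,0,0],[5.2,13.4,1.4,0,0,0,0],[6.6,17,1.8,0,0,0,0],[7.8,20,2.1,0,0,0,0],[8.2,21.1,2.2,0,0,0,0],[8.2,21.1,2.2,0,0,0,0]]' && python3 -m crank '[[0,0,0,0,0,0,0],[0,0,0,0,0,0,0]]' && python3 - <<'E'
from h import *
plan(.465,-.075,-.02,80.4)
E
```

```text
clock: 23.43
tool_pos: [0.4613, -0.0714, 0.0722]
eef_rot: [[-0.987, 0.16, -0.004], [0.16, 0.987, 0.002], [0.005, 0.001, -1.0]]
contact_force: [-0.2, -0.2, -0.0]
finger_gap: 0.085
gripper_force: 0.0
clock: 23.6
tool_pos: [0.4651, -0.0755, 0.0734]
eef_rot: [[-0.987, 0.163, 0.001], [0.163, 0.987, -0.001], [-0.001, -0.001, -1.0]]
contact_force: [1.3, -0.0, -0.5]
finger_gap: 0.0854
gripper_force: 0.0
shift cm [0.02 0.05 9.34] rot [-0.001  0.001  0.004] rows 2.2 0.0 j6 -98.2 dyaw -0.2
```

```bash
python3 -m crank '[[0,0,1.5,0,0,0,0],[0,0,4.5,0,0,0,0],[0,0,7,0,0,0,0],[0,0,8.6,0,0,0,0],[0,0,9.2,0,0,0,0],[0,0,9.3,0,0,0,0],[0,0,9.3,0,0,0,0],[0,0,9.3,0,0,0,0]]' && python3 -m crank '[[0,0,0,0,0,0,1],[0,0,0,0,0,0,1],[0,0,0,0,0,0,1],[0,0,0,0,0,0,1],[0,0,0,0,0,0,1],[0,0,0,0,0,0,1],[0,0,0,0,0,0,1],[0,0,0,0,0,0,1]]' 35 && python3 -m crank '[[0,0,-1,0,0,0,1],[0,0,-3,0,0,0,1],[0,0,-6,0,0,0,1],[0,0,-9,0,0,0,1],[0,0,-9.5,0,0,0,1],[0,0,-9.5,0,0,0,1],[0,0,-9.5,0,0,0,1],[0,0,-9.5,0,0,0,1]]' && python3 -c "
from h import *
plan(.596,-.2645,.075,109.7)
plan(.596,-.2645,.075,80.4)"
```

```text
clock: 24.27
tool_pos: [0.4653, -0.0752, -0.0187]
eef_rot: [[-0.987, 0.164, 0.002], [0.164, 0.987, -0.001], [-0.002, -0.0, -1.0]]
contact_force: [0.6, 0.5, 0.3]
finger_gap: 0.0855
gripper_force: 0.0
clock: 24.93
tool_pos: [0.4646, -0.0744, -0.019]
eef_rot: [[-0.987, 0.163, 0.001], [0.163, 0.987, -0.0], [-0.001, -0.0, -1.0]]
contact_force: [-2.1, -0.3, 5.6]
finger_gap: 0.034
gripper_force: 34.2
clock: 25.6
tool_pos: [0.4631, -0.074, 0.0744]
eef_rot: [[-0.987, 0.163, -0.002], [0.163, 0.987, 0.001], [0.002, 0.0, -1.0]]
contact_force: [-0.2, 0.4, -0.5]
finger_gap: 0.0337
gripper_force: 35.0
shift cm [-16.22 -16.62  -0.1 ] rot [ 0.001 -0.002 -0.508] rows 5.6 4.1 j6 -98.1 dyaw 29.1
shift cm [-16.22 -16.62  -0.1 ] rot [ 0.    -0.002  0.004] rows 5.6 0.0 j6 -98.1 dyaw -0.2
```

```bash
python3 - <<'E'
from h import *
d=load('top0'); print(onz(d,568/1.4,209/1.4,.15))
E
python3 -m crank '[[-1.8,-1.8,0,0,0,0,1],[-4.3,-4.4,0,0,0,0,1],[-6.9,-7.1,0,0,0,0,1],[-9.5,-9.8,0,0,0,0,1],[-12.1,-12.4,0,0,0,0,1],[-14.6,-15,0,0,0,0,1],[-16,-16.4,0,0,0,0,1],[-16.2,-16.6,0,0,0,0,1]]' && python3 -m crank '[[0,0,0,0,0,0,1],[0,0,0,0,0,0,1]]' && python3 -c "
from h import *
plan(.596,-.2645,-.009,80.4)"
```

```text
[ 0.74807675 -0.26269499  0.15      ]
clock: 26.27
tool_pos: [0.5988, -0.2683, 0.0734]
eef_rot: [[-0.986, 0.165, 0.0], [0.165, 0.986, -0.001], [-0.001, -0.001, -1.0]]
contact_force: [-0.6, 0.7, 1.0]
finger_gap: 0.034
gripper_force: 35.0
clock: 26.43
tool_pos: [0.595, -0.2631, 0.0736]
eef_rot: [[-0.987, 0.163, -0.004], [0.163, 0.987, 0.002], [0.004, 0.002, -1.0]]
contact_force: [-0.4, -0.2, -1.2]
finger_gap: 0.0337
gripper_force: 35.0
shift cm [-0.16 -0.13  8.26] rot [ 0.002 -0.004  0.004] rows 2.0 0.0 j6 -110.6 dyaw -0.2
```

```bash
python3 -m crank '[[-0.1,-0.1,2,0,0,0,1],[-0.1,-0.1,4.5,0,0,0,1],[-0.1,-0.1,6.3,0,0,0,1],[-0.1,-0.1,7.3,0,0,0,1],[-0.1,-0.1,7.9,0,0,0,1],[-0.1,-0.1,8.2,0,0,0,1],[-0.1,-0.1,8.2,0,0,0,1],[-0.1,-0.1,8.2,0,0,0,1]]' && python3 -m crank '[[0,0,0.1,0,0,0,1],[0,0,0.2,0,0,0,1],[0,0,0.2,0,0,0,1],[0,0,0.2,0,0,0,1]]'
```

```text
clock: 27.1
tool_pos: [0.5983, -0.2658, -0.0056]
eef_rot: [[-0.987, 0.163, 0.001], [0.163, 0.987, -0.001], [-0.001, -0.001, -1.0]]
contact_force: [0.4, -1.0, -0.2]
finger_gap: 0.0337
gripper_force: 35.0
clock: 27.43
tool_pos: [0.5979, -0.2659, -0.0081]
eef_rot: [[-0.987, 0.163, 0.0], [0.163, 0.987, -0.0], [-0.0, -0.0, -1.0]]
contact_force: [0.2, -0.2, -1.3]
finger_gap: 0.0337
gripper_force: 35.0
```

```bash
python3 -m crank '[[0,0,0.1,0,0,0,1],[0,0,0.2,0,0,0,1],[0,0,0.3,0,0,0,1],[0,0,0.3,0,0,0,1],[0,0,0.3,0,0,0,1]]'
```

```text
clock: 27.85
tool_pos: [0.598, -0.2659, -0.0109]
eef_rot: [[-0.987, 0.163, 0.0], [0.163, 0.987, -0.0], [-0.0, -0.0, -1.0]]
contact_force: [-1.3, -0.5, 4.6]
finger_gap: 0.0339
gripper_force: 35.3
```

Floor contact. Releasing, going up, then moving clear toward the middle for a final look.

```bash
python3 -m crank '[[0,0,0,0,0,0,0.4],[0,0,0,0,0,0,0.2],[0,0,0,0,0,0,0],[0,0,0,0,0,0,0],[0,0,0,0,0,0,0],[0,0,0,0,0,0,0],[0,0,-0.5,0,0,0,0],[0,0,-2,0,0,0,0]]' && python3 -m crank '[[0,0,-2,0,0,0,0],[0,0,-5,0,0,0,0],[0,0,-9,0,0,0,0],[0,0,-12,0,0,0,0],[0.5,3,-12,0,0,0,0],[1,7,-12,0,0,0,0],[1.5,11,-12,0,0,0,0],[2,15,-12,0,0,0,0]]' && python3 -m crank '[[0.5,4,0,0,0,0,0],[1,8,0,0,0,0,0],[1.5,12,0,0,0,0,0],[1.8,14,0,0,0,0,0],[1.8,14,0,0,0,0,0],[1.8,14,0,0,0,0,0]]'; python3 - <<'E'
from h import *
t=snap('top','t9'); d=snap('side','s9')
e=np.zeros((560,780,3),np.uint8)
e[:280,:390]=cv2.resize(t['pixels'][190:310,345:512,::-1],(390,280),interpolation=cv2.INTER_CUBIC)
e[:280,390:]=cv2.resize(d['pixels'][80:180,270:410,::-1],(390,280),interpolation=cv2.INTER_CUBIC)
e[280:,:390]=cv2.resize(d['pixels'][50:420,:,::-1][:, :],(390,280))
e[280:,390:]=cv2.resize(t['pixels'][:,:,::-1],(390,280))
cv2.imwrite('pics/s9c.png',e)
E
```

```text
clock: 28.52
tool_pos: [0.596, -0.2648, 0.0069]
eef_rot: [[-0.987, 0.163, -0.004], [0.163, 0.987, 0.002], [0.004, 0.001, -1.0]]
contact_force: [0.1, -0.4, -0.3]
finger_gap: 0.0853
gripper_force: 0.0
clock: 29.18
tool_pos: [0.6025, -0.1133, 0.1294]
eef_rot: [[-0.986, 0.164, 0.001], [0.164, 0.986, -0.0], [-0.001, -0.0, -1.0]]
contact_force: [-0.2, -0.4, -0.3]
finger_gap: 0.0853
gripper_force: 0.0
clock: 29.68
tool_pos: [0.6075, 0.0277, 0.1289]
eef_rot: [[-0.987, 0.16, 0.0], [0.16, 0.987, -0.0], [-0.0, -0.0, -1.0]]
contact_force: [-0.3, -1.3, 0.6]
finger_gap: 0.0855
gripper_force: 0.0
```

View pics/s9c.png

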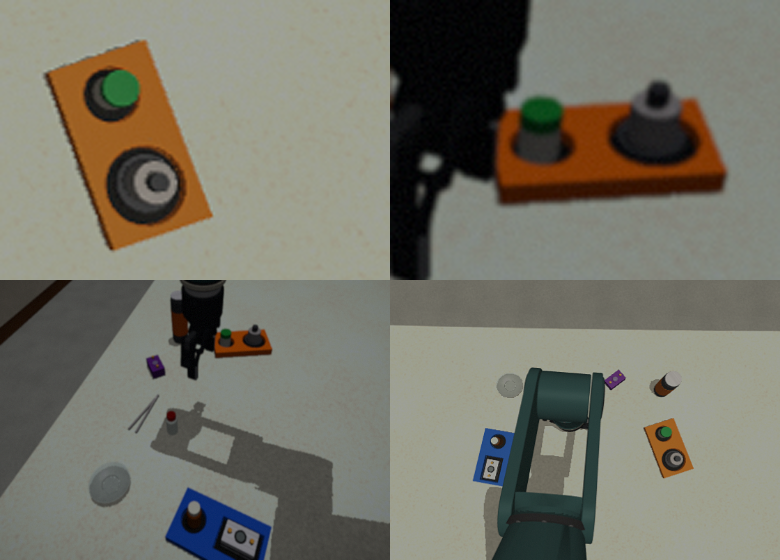

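The jar and die stand upright in the orange pockets at (120,88) and (155,182). The blue kit is intact and the other items haven't moved. The arm is clear and open, so I'm handing in.

```bash
python3 -c "
from rig import arm
print(arm.sign_off())"
```

```text
the job is handed in; nothing more can be done
None
```

Both kits are made up and handed in at about 30 s: the blue kit was finished first, all four items look upright and seated in their pockets, and the other items look untouched in the final pictures.

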